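# Lean the wide recipe stand back for a seated cook

### The arm

A 7-joint arm with a two-finger parallel gripper is mounted at the origin on the work surface. World frame = base frame: x ahead of the robot, y to its left, z up, the work surface at z = 0. Lengths are in m, angles in rad, forces in N, time in s.
With the tool pointing down it reaches from about 0.425 to 0.95 m from the base axis. Payload 16.7 kg.
Tool frame: the origin (TCP) lies midway between the tips of the shut fingers; the grasp point (between the pads) lies 19 mm behind it; x points along the fingers, y is the direction in which the jaws open and shut, and the axes are right-handed (so a half turn about x gives the same grasp; the last joint's range is limited). The gripper opens to 94 mm and grips with 3 to 60 N. Pads are 16 mm wide; open, the fingers measure 119 mm over their backs; the gripper's body (75 mm by 177 mm) begins 78 mm behind the grasp point.
Start: joints at [1.016, 0.426, 0.074, 1.606, -0.034, 1.111, -0.067], TCP at [0.266, -0.62, 0.205] pointing down, gripper open.
Joint ranges: [-2.85, 2.85], [-0.5, 2.14], [-1.23, 1.37], [0.21, 2.46], [-1.02, 4.16], [0.16, 2.05], [-2.73, 2.73]. Speed limits (rad/s): [1.89, 1.89, 2.39, 2.39, 3.01, 3.01, 3.01].

### API

Orientations are given as [roll, pitch, yaw] about the fixed x, y, z axes, in that order (R = Rz(yaw) Ry(pitch) Rx(roll)).
In Python, from cell import ctrl, imaging gives the robot as it stands.
- The arm moves only by the tool carry_out, never from a script. Its argument "plan" is a list of rows, each a list of 7 numbers: the shift along the world's x, y, z in m, then the turn, a rotation vector about the world's x, y, z in rad, then the finger opening in m, from 0 to 0.094. A call has 1 to 5 rows; each row is the pose to reach, as a shift and turn from the pose commanded when the call began; what a row does not reach only later rows make up. A row lasts 1/12 s, in which the tool goes at most 41.7 mm and 7.16 degrees, less where a joint would pass 70% of its speed; a pose out of reach is approached as far as the arm can. A call with a gripper value outside its range is refused whole. The fingers move at their own pace and stop on an object; the grip force is fixed at half the most. Time passes only in rows, so rows that repeat a pose let the fingers close. It gives the time, the measured TCP pose, the force and the opening at its end, in the units of the state.
- ctrl.observe(): the state, without advancing time (a new reading comes with each control period).
- imaging.read_camera(name): name is "scene" or "side" or "wrist"; returns a dict with "color" (480x640x3 uint8, red, green, blue), "fovy" (degrees; the focal length in pixels is half the picture's height over the tangent of half this angle, whatever the lens; pixels are square), "cx", "cy" (the principal point, pixels), "eye" and "attitude" of the camera in the world; the wrist camera has in their place "T_tool_cam" (4x4, takes a point from camera to tool coordinates, whose origin is the TCP and whose axes are the tool frame's). Camera axes: x right, y up, looking along -z (the intrinsics and any distortion apply to the point x, -y, -z); pixel columns grow to the right and rows downward; lengths in m; the calibration is good to about 2 mm. A picture is of the moment at which its call begins: read the wrist's pose just before it. There is no depth.
- ctrl.finish_job(): hands the job in, once; it reports no verdict.
The state is a dict: "t": time; "q": joint angles; "qvel": joint speeds; "joint_torque": joint torques, N m; "ee_pos": TCP position; "tcp_rot": TCP orientation; "wrist_force": force on the tool from outside, world axes, zero at the start; "moment": the same for the moment, N m; "gripper_width": finger opening in m.
Only numpy, scipy, OpenCV 4.12 (cv2) and the standard library are available. Lean on these libraries where they do the work, as an engineer would, in place of code of your own. Each camera call takes 0.05 s, during which the arm holds its last target.

### The job

Two wooden recipe stands with stiff hinges stand on the counter, facing the cook's seat on the far side. Tilt the board of the wide, low one back (towards the robot, away from the seat) until it leans 45 degrees from upright, let go, and watch for a good second that it stays there. Leave the narrow, tall stand as it is.

Things in the scene. Friction and masses are not known exactly. Their poses are not given: they have to be found in the camera images.
- wide_stand: Base of the wide recipe stand, fixed to the counter: a wooden plate 140 (x) x 220 (y) x 12 mm high; origin at the centre of its underside, z up, x towards the front (the seat side, away from the robot, yaw within about 15 degrees), y along its width. The board's hinge axis runs along y through the point x = +30, z = +30 mm of this frame. Steel hinge ears at both ends reach 44 mm high.
- wide_board (a joint): Hinge angle of the wide stand's board in rad: 0 = upright, positive = leaning back towards the robot (the base's -x), 0.785 = 45 degrees; stops at -0.25 and 1.25. It is found between 0 and 0.35. The friction hinge stays where it is left; about 5 N at the bar moves it. The board is 184 mm wide, 120 mm high and 8 mm thick, of wood, from 5 to 125 mm above the hinge axis, with a shallow ledge and a paper card on its front.
- wide_bar (a point): Middle of the steel handle bar over the wide board's top edge: a round bar 10 mm thick and 86 mm long, parallel to the hinge axis (y), 165 mm from the axis and in the plane of the board, with 35 mm of open space between it and the board's top edge. Its frame turns with the board: y along the bar, z from the hinge to the bar. From above it can be pinched across in its middle, and it can turn between the fingers as the board tilts.
- narrow_bar (a point): Middle of the like handle bar (10 mm thick, 86 mm long) of the other stand, which must be left as it is: its board is 89 mm wide and 150 mm high and its base 140 x 125 mm. The bar lies 195 mm from that stand's hinge axis; same materials and same frame directions. The two stands stand side by side, either one on the left.

How it is judged:
On the way:
1. the wide board leans back 45 degrees (within 10) and stays there by itself, untouched (value of joint wide_board between 0.611 and 0.96 rad and velocity of joint wide_board between -0.05 and 0.05 rad/s and contact force between wide_stand and the arm below 0.1 N and contact force between wide_stand and the fingers below 0.1 N), for 0.5 s.
At the end, for the whole second after the job is handed in: The wide stand's board leans back 45 degrees from upright, within 10 degrees either way, at rest and released; the narrow stand's bar is within 20 mm of where it was (all of step 1 and distance of narrow_bar from where it was at the start of the episode below 0.02 m); the robot touches nothing.
It fails at once if the narrow stand's board is moved (its bar by more than 20 mm) (distance of narrow_bar from where it was at the start of the episode above 0.02 m).
It also fails if it takes over 32 s, if anything falls off the work surface, if the arm or the gripper's body presses on something with over 40 N, if the wrist force passes 120 N, or if a joint passes its speed limit or range.

## Working session

There is one attempt and no reset: what is moved stays moved. The work goes in short steps, Python scripts to look and compute and a tool call to move; the robot and the scene stay as the last step left them, time stands still between calls to the robot, and variables do not carry over. Pictures are saved under pics/ and viewed, and the job is handed in when it is done.

Besides the shell and the picture viewer there is one more tool, called after "Request:" as name(argument=value, ...), one argument or row to a line, values as JSON. carry_out: Moves the arm, as the interface text tells. Its arguments: {"type":"object","properties":{"plan":{"type":"array"}},"required":["plan"]}

```bash
ls; mkdir -p pics
python3 - <<'E'
from cell import ctrl, imaging
import cv2
s=ctrl.observe(); print(s)
for n in ["scene","side","wrist"]:
    d=imaging.read_camera(n); cv2.imwrite(f"pics/{n}0.png",d["color"][:,:,::-1])
    print(n,{k:v for k,v in d.items() if k!="color"})
E
```

```text
pics
{'t': 0.0, 'q': array([ 1.01649853,  0.42673865,  0.07382455,  1.60657133, -0.03410852,
        1.11080216, -0.06708884]), 'qvel': array([ 0.00082426, -0.00011173, -0.00105062,  0.00077931, -0.00019997,
        0.00032597,  0.00078931]), 'joint_torque': array([ 8.18866811e-04, -9.35790181e+01,  3.66773956e+00, -4.54179347e+01,
       -4.87225677e-02,  2.01793865e-02,  5.22680693e-05]), 'ee_pos': array([ 0.2656618 , -0.6200633 ,  0.20478613]), 'tcp_rot': array([-1.5112736 ,  1.56953535,  2.03511764]), 'wrist_force': array([0.43439522, 0.14539669, 0.86104822]), 'moment': array([-0.00760071,  0.00669981, -0.01760337]), 'gripper_width': 0.09380246880562278}
scene {'fovy': 45.20329779373343, 'cx': 319.86514106822835, 'cy': 244.1632940659316, 'eye': array([ 1.29506672, -0.30591565,  0.67233313]), 'attitude': array([ 0.96901076, -0.01057189,  1.15943327])}
side {'fovy': 44.87696106135079, 'cx': 335.3797325869026, 'cy': 242.23097265481906, 'eye': array([0.33520777, 0.63072889, 0.8974584 ]), 'attitude': array([ 0.73405357,  0.00887129, -2.74277226])}
wrist {'fovy': 64.19197974017861, 'cx': 318.7468457900493, 'cy': 238.1792774609981, 'T_tool_cam': array([[-6.11154930e-04,  2.55367365e-01, -9.66843904e-01,
        -1.79221965e-01],
       [ 9.99999549e-01, -5.47443689e-04, -7.76706460e-04,
        -2.49441019e-04],
       [-7.27638076e-04, -9.66843942e-01, -2.55366915e-01,
        -7.32231059e-02],
       [ 0.00000000e+00,  0.00000000e+00,  0.00000000e+00,
         1.00000000e+00]])}
```

View pics/scene0.png

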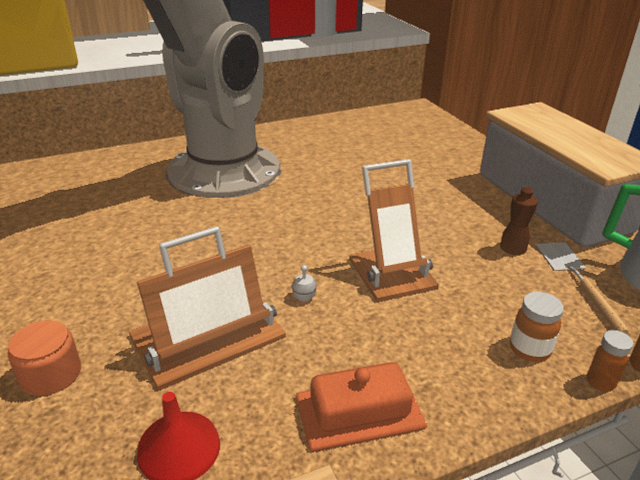

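View pics/side0.png

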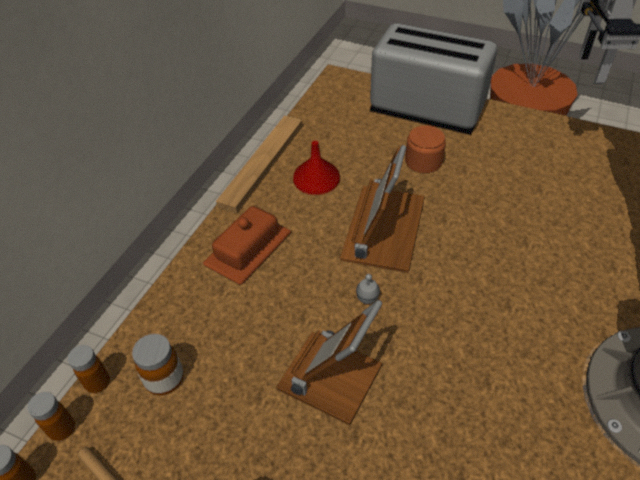

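View pics/wrist0.png

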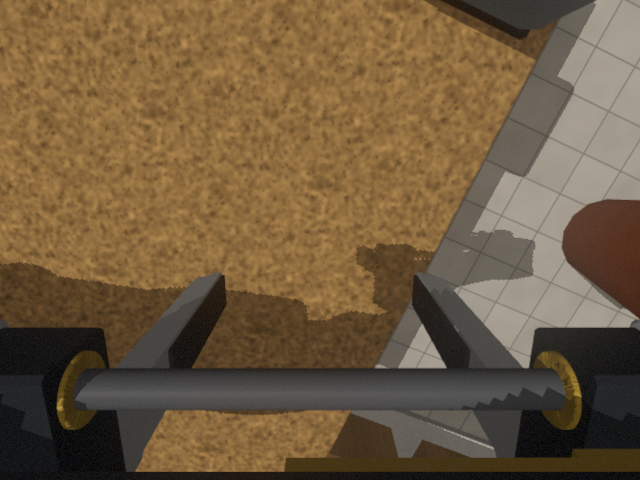

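The scene view shows the wide stand on the left, with its bar at about (163..222, 243..231). The narrow stand is at about (400, 240). The side view shows the wide stand at the top, around (385, 220). I'll zoom in on the wide one.

Run:
```python
import cv2
a=cv2.imread("pics/scene0.png")[215:390,120:300]; b=cv2.imread("pics/side0.png")[130:280,330:440]
cv2.imwrite("pics/c1.png",cv2.resize(a,None,fx=3.4,fy=3.4,interpolation=cv2.INTER_CUBIC)[:600])
cv2.imwrite("pics/c2.png",cv2.resize(b,None,fx=4,fy=4,interpolation=cv2.INTER_CUBIC))
```

```text
(no output)
```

View pics/c1.png

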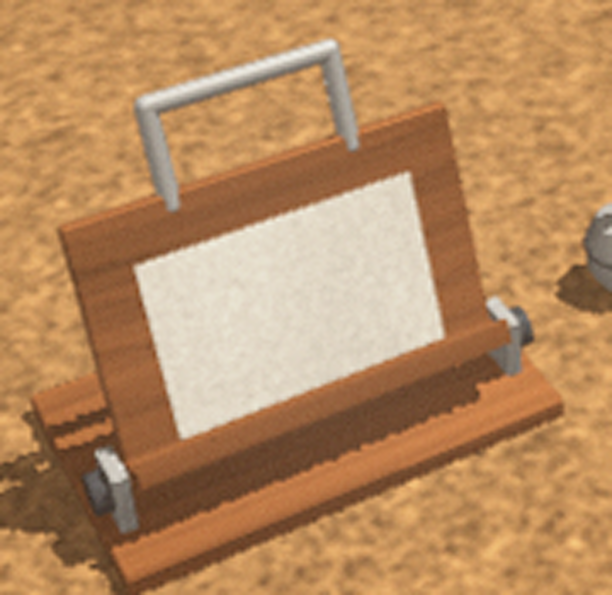

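View pics/c2.png

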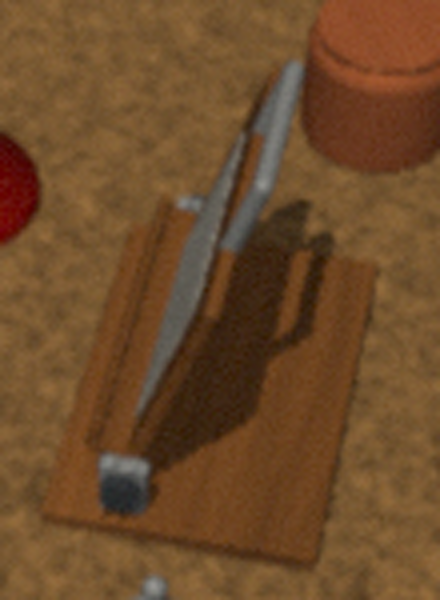

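```bash
cat > h.py <<'E'
import numpy as np
from scipy.spatial.transform import Rotation as Ro
C={'scene':(45.20329779,319.865,244.163,[1.29506672,-0.30591565,0.67233313],[0.96901076,-0.01057189,1.15943327]),
'side':(44.876961,335.38,242.231,[0.33520777,0.63072889,0.8974584],[0.73405357,0.00887129,-2.74277226])}
def ray(n,p):
    f,cx,cy,e,a=C[n]; F=240/np.tan(np.radians(f/2))
    d=np.array([(p[0]-cx)/F,-(p[1]-cy)/F,-1]); d=Ro.from_euler('xyz',a).apply(d)
    return np.array(e),d/np.linalg.norm(d)
def plane(n,p,z):
    e,d=ray(n,p); return e+d*(z-e[2])/d[2]
def tri(p,q):
    e1,d1=ray('scene',p);e2,d2=ray('side',q)
    A=np.stack([d1,-d2],1);t=np.linalg.lstsq(A,e2-e1,rcond=None)[0]
    a=e1+t[0]*d1;b=e2+t[1]*d2
    return (a+b)/2,np.linalg.norm(a-b)
E
python3 - <<'E'
from h import *
np.set_printoptions(precision=4,suppress=True)
sc=lambda x,y:(120+x/3.4,215+y/3.4); sd=lambda x,y:(330+x/4,130+y/4)
L,e1=tri(sc(146,104),sd(294,66)); R,e2=tri(sc(333,48),sd(266,186))
print(L,e1,R,e2,np.linalg.norm(L-R),(L+R)/2, np.arctan2(*(R-L)[[0,1]]))
A=plane('side',sd(45,515),.012);B=plane('side',sd(318,558),.012);D=plane('side',sd(376,264),.012)
print('side',A,B,D,np.linalg.norm(A-B),np.linalg.norm(B-D),(A+D)/2)
E_=plane('scene',sc(122,568),.012);F_=plane('scene',sc(560,403),.012);G=plane('scene',sc(35,402),.012)
print('scene',E_,F_,G,np.linalg.norm(E_-F_),np.linalg.norm(E_-G),(F_+G)/2)
for c,M in (((A+D)/2,(L+R)/2),((F_+G)/2,(L+R)/2)):
    yv=(R-L)/np.linalg.norm(R-L); yaw=-np.arctan2(yv[0],yv[1]); x=np.array([np.cos(yaw),np.sin(yaw),0])
    h=c+x*.03; h[2]=.030; r=M-h
    print('yaw',yaw,'hinge',h,'radius',np.hypot(r@x,r[2]),'lat',r@[-np.sin(yaw),np.cos(yaw),0],'lean',np.arctan2(-r@x,r[2]))
E
```

```text
[ 0.5647 -0.2342  0.1885] 0.0014723343189008216 [ 0.5498 -0.1478  0.1872] 0.0025061532226312126 0.08771837969865881 [ 0.5573 -0.191   0.1878] -0.17112907504646777
side [ 0.6246 -0.0659  0.012 ] [ 0.4899 -0.0914  0.012 ] [ 0.5252 -0.3036  0.012 ] 0.137027339037513 0.21504507778853202 [ 0.5749 -0.1847  0.012 ]
scene [ 0.6557 -0.2868  0.012 ] [ 0.6328 -0.0726  0.012 ] [ 0.5333 -0.3059  0.012 ] 0.21539788945162922 0.12383028805401082 [ 0.583  -0.1893  0.012 ]
yaw 0.1711290750464678 hinge [ 0.6045 -0.1796  0.03  ] radius 0.16510786728062088 lat -0.003173282872468452 lean 0.297859766501443
yaw 0.1711290750464678 hinge [ 0.6126 -0.1842  0.03  ] radius 0.16738002802335636 lat 0.002698048986650946 lean 0.339294620428376
```

Run:
```python
from h import *
np.set_printoptions(precision=4,suppress=True)
R=Ro.from_euler('xyz',[-1.5112736,1.56953535,2.03511764]); print(R.as_matrix())
y=R.as_matrix()[:,1]; a=np.arctan2(y[1],y[0]); print('tool y heading',a,'turn to .171',.171-a,'or',.171-np.pi-a)
print('toaster near',plane('side',(372,110),0),plane('side',(472,128),0),'top',plane('side',(380,55),.18),'pot',plane('side',(428,168),0))
print('narrow bar ends', tri((366,170),(340,355)), tri((410,164),(376,308)))
```

```text
[[-0.0006  0.3938 -0.9192]
 [ 0.0011 -0.9192 -0.3938]
 [-1.     -0.0013  0.0001]]
tool y heading -1.1659977875954533 turn to .171 1.3369977875954533 or -1.80459486599434
toaster near [ 0.7493 -0.578  -0.    ] [ 0.4892 -0.6008  0.    ] top [ 0.7251 -0.5472  0.18  ] pot [ 0.5472 -0.4113 -0.    ]
narrow bar ends (array([0.4827, 0.1896, 0.1728]), np.float64(0.0843184190993584)) (array([0.4933, 0.1938, 0.2222]), np.float64(0.06218478678942669))
```

Request:
carry_out(
  plan=[
    [0.02,0.03,0.02,0,0,0.11,0.094],
    [0.04,0.06,0.035,0,0,0.22,0.094],
    [0.06,0.09,0.05,0,0,0.33,0.094],
    [0.08,0.12,0.06,0,0,0.44,0.094],
    [0.1,0.15,0.065,0,0,0.55,0.094],
  ],
)

```text
t: 0.57
ee_pos: [0.3667, -0.4692, 0.2719]
tcp_rot: [1.236, 1.569, -0.946]
wrist_force: [0.9, -0.1, -0.1]
gripper_width: 0.0942
```

Request:
carry_out(
  plan=[
    [0.02,0.03,0,0,0,0.11,0.094],
    [0.04,0.06,0,0,0,0.22,0.094],
    [0.06,0.09,0,0,0,0.33,0.094],
    [0.08,0.12,0,0,0,0.44,0.094],
    [0.1,0.15,0,0,0,0.55,0.094],
  ],
)

```text
t: 0.98
ee_pos: [0.4663, -0.3188, 0.2705]
tcp_rot: [-0.634, 1.571, -2.265]
wrist_force: [-0.4, -0.2, 1.1]
gripper_width: 0.0941
```

Run:
```python
from cell import ctrl, imaging
s=ctrl.observe(); print(s['t'],s['ee_pos'],s['tcp_rot'],s['q'])
```

```text
0.9833 [ 0.4663451  -0.31880207  0.27050252] [-0.63350969  1.57062418 -2.26503429] [ 0.71573331  0.20742965 -0.26842113  1.76362358  0.05932606  1.17843066
  0.36936389]
```

Request:
carry_out(
  plan=[
    [0.025,0.03,0,0,0,0.08,0.08],
    [0.05,0.06,0,0,0,0.16,0.08],
    [0.07,0.09,0,0,0,0.237,0.08],
    [0.085,0.12,0,0,0,0.237,0.08],
    [0.091,0.128,0,0,0,0.237,0.08],
  ],
)

```text
t: 1.4
ee_pos: [0.5588, -0.1868, 0.2704]
tcp_rot: [2.768, 1.569, 1.374]
wrist_force: [-0.2, 0.1, -0.4]
gripper_width: 0.0805
```

Run:
```python
from cell import ctrl, imaging
import cv2
from h import *
s=ctrl.observe(); print(s['ee_pos'],Ro.from_euler('xyz',s['tcp_rot']).as_matrix()[:,1],s['q'])
d=imaging.read_camera('wrist'); cv2.imwrite("pics/w1.png",d["color"][:,:,::-1])
T=d['T_tool_cam'];R=Ro.from_euler('xyz',s['tcp_rot']).as_matrix();F=240/np.tan(np.radians(d['fovy']/2))
for P in ([.5647,-.2342,.1885],[.5498,-.1478,.1872],[.5573,-.191,.1878]):
    c=np.linalg.inv(T)@np.r_[R.T@(np.array(P)-s['ee_pos']),1]; print(d['cx']+F*c[0]/-c[2],d['cy']-F*c[1]/-c[2])
d=imaging.read_camera('side'); cv2.imwrite("pics/s1.png",d["color"][:,:,::-1])
```

```text
[ 0.55876624 -0.1867848   0.27037683] [9.84393755e-01 1.75978451e-01 7.21601967e-04] [ 0.53297951  0.25981056 -0.38567066  1.70586286  0.10191421  1.19594381
  0.29854277]
316.3001397421568 307.17672422533343
316.9789971823975 188.60945385194498
316.6958174004317 250.16639803760881
```

View pics/w1.png

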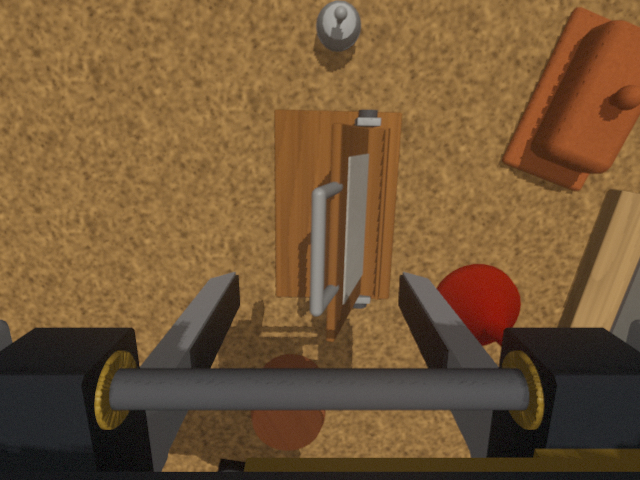

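View pics/s1.png

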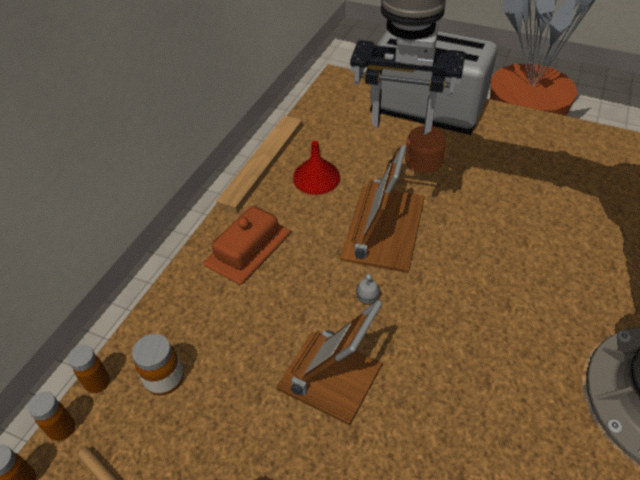

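The wrist view shows the bar ends at (319,192) and (317,309). I predicted (317,189) and (316,307), so the position is good to about 1 to 2 mm. Next I descend.

Request:
carry_out(
  plan=[
    [0,0,-0.03,0,0,0,0.06],
    [-0.001,-0.003,-0.06,0,0,0,0.06],
    [-0.001,-0.003,-0.085,0,0,0,0.06],
    [-0.001,-0.003,-0.098,0,0,0,0.06],
    [-0.001,-0.003,-0.098,0,0,0,0.06],
  ],
)

```text
t: 1.92
ee_pos: [0.5537, -0.1963, 0.1698]
tcp_rot: [-1.968, 1.566, 2.914]
wrist_force: [0.2, 0.9, 0.1]
gripper_width: 0.0602
```

Run:
```python
from cell import ctrl, imaging
import cv2
from h import *
s=ctrl.observe(); print(s['ee_pos'])
d=imaging.read_camera('wrist')['color'][:,:,::-1]; e=imaging.read_camera('scene')["color"][:,:,::-1]
cv2.imwrite("pics/m2.png",cv2.hconcat([cv2.resize(d,(400,300)),e[130:430,60:460]]))
```

```text
[ 0.55372644 -0.19634689  0.16979719]
```

View pics/m2.png

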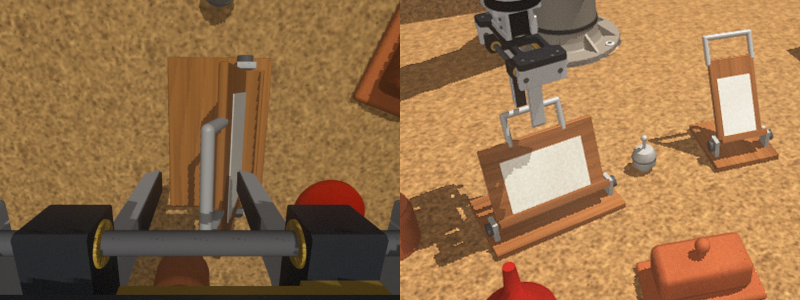

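The fingers straddle the bar between its posts, and the TCP is about 4 to 5 mm off in x and y. I'll correct that and close.

Request:
carry_out(
  plan=[
    [0.004,0.005,0.002,0,0,0,0.04],
    [0.004,0.005,0.002,0,0,0,0.02],
    [0.004,0.005,0.002,0,0,0,0.004],
    [0.004,0.005,0.002,0,0,0,0.004],
    [0.004,0.005,0.002,0,0,0,0.004],
  ],
)

```text
t: 2.43
ee_pos: [0.5599, -0.1905, 0.1749]
tcp_rot: [0.866, 1.57, -0.534]
wrist_force: [-0.3, 0.9, 0.1]
gripper_width: 0.0302
```

Request:
carry_out(
  plan=[
    [0,0,0,0,0,0,0.004],
    [0,0,0,0,0,0,0.004],
  ],
)

```text
t: 2.6
ee_pos: [0.5598, -0.1905, 0.1746]
tcp_rot: [0.41, 1.571, -0.99]
wrist_force: [0.1, -0.2, 0.3]
gripper_width: 0.0166
```

Request:
carry_out(
  plan=[
    [0,0,0,0,0,0,0.004],
    [0,0,0,0,0,0,0.004],
    [0,0,0,0,0,0,0.004],
  ],
)

```text
t: 2.85
ee_pos: [0.5593, -0.1906, 0.1744]
tcp_rot: [-1.636, 1.57, -3.036]
wrist_force: [-5.1, -0.4, 4.1]
gripper_width: 0.0091
```

Gripped: the opening is 9 mm on the 10 mm bar. Now I tilt along the arc, from lean 0.30 towards 0.80 in small steps.

Request:
carry_out(
  plan=[
    [-0.006,-0.001,-0.002,0,0,0,0.004],
    [-0.0122,-0.002,-0.0044,0,0,0,0.004],
    [-0.0182,-0.0032,-0.007,0,0,0,0.004],
    [-0.0241,-0.0042,-0.0098,0,0,0,0.004],
    [-0.0299,-0.0052,-0.0128,0,0,0,0.004],
  ],
)

```text
t: 3.27
ee_pos: [0.5311, -0.1951, 0.1623]
tcp_rot: [1.487, 1.568, 0.087]
wrist_force: [4.8, 2.4, 3.5]
gripper_width: 0.0092
```

Request:
carry_out(
  plan=[
    [-0.0084,-0.0015,-0.005,0,0,0,0.004],
    [-0.0165,-0.0029,-0.0105,0,0,0,0.004],
    [-0.0243,-0.0042,-0.0165,0,0,0,0.004],
    [-0.0317,-0.0055,-0.023,0,0,0,0.004],
    [-0.0387,-0.0067,-0.0298,0,0,0,0.004],
  ],
)

```text
t: 3.68
ee_pos: [0.492, -0.2015, 0.1321]
tcp_rot: [1.681, 1.568, 0.282]
wrist_force: [2.0, 4.6, 3.9]
gripper_width: 0.0088
```

Request:
carry_out(
  plan=[
    [0,0,0,0,0,0,0.004],
    [0,0,0,0,0,0,0.004],
  ],
)

```text
t: 3.85
ee_pos: [0.4907, -0.2016, 0.1311]
tcp_rot: [-2.602, 1.569, 2.282]
wrist_force: [1.8, 4.1, -9.4]
gripper_width: 0.0089
```

Run:
```python
from cell import ctrl, imaging
import cv2
s=ctrl.observe(); print(s['ee_pos'],s['wrist_force'])
d=imaging.read_camera('side')['color'][:,:,::-1]; e=imaging.read_camera('scene')["color"][:,:,::-1]
cv2.imwrite("pics/m3.png",cv2.hconcat([cv2.resize(d[100:300,300:500],(400,400)),cv2.resize(e[200:400,120:320],(400,400))]))
```

```text
[ 0.49066033 -0.20164929  0.13108045] [ 1.80723691  4.08952506 -9.35796329]
```

View pics/m3.png

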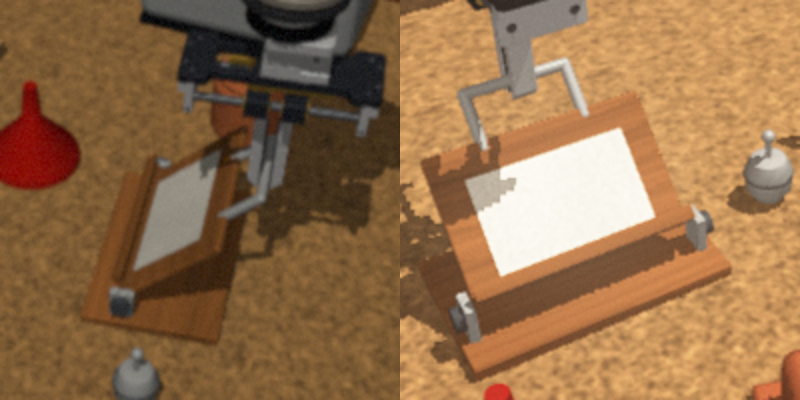

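Run:
```python
from h import *
P,e=tri((204,233.5),(432,199)); print(P,e)
x=np.array([.9854,.170,0])
for h in ([.6045,-.1796,.03],[.6126,-.1842,.03]):
    r=P-np.array(h); print(r@x,r[2],np.hypot(r@x,r[2]),np.arctan2(-r@x,r[2]))
```

```text
[ 0.48237044 -0.15918071  0.14257961] 0.0070839388390114945
-0.11687519262116701 0.11257961196553315 0.16227747742846174 0.8041167905643092
-0.12407493262116702 0.11257961196553315 0.1675373329597232 0.833934279784223
```

The lean measures about 0.80 to 0.83 rad, against a target of 0.785. I'll ease back slightly, then open and lift.

Request:
carry_out(
  plan=[
    [0.002,0.0003,0.002,0,0,0,0.004],
    [0.003,0.0005,0.003,0,0,0,0.004],
    [0.003,0.0005,0.003,0,0,0,0.03],
    [0.003,0.0005,0.003,0,0,0,0.03],
    [0.003,0.0005,0.003,0,0,0,0.03],
  ],
)

```text
t: 4.37
ee_pos: [0.4945, -0.2024, 0.1352]
tcp_rot: [0.58, 1.57, -0.82]
wrist_force: [0.3, -0.6, -0.1]
gripper_width: 0.0253
```

Request:
carry_out(
  plan=[
    [0,0,0,0,0,0,0.03],
    [0,0,0,0,0,0,0.03],
  ],
)

```text
t: 4.53
ee_pos: [0.4943, -0.2021, 0.1351]
tcp_rot: [0.53, 1.57, -0.87]
wrist_force: [0.4, -0.3, 0.2]
gripper_width: 0.0298
```

Request:
carry_out(
  plan=[
    [0,0,0.015,0,0,0,0.03],
    [0,0,0.04,0,0,0,0.03],
    [0,0,0.08,0,0,0,0.03],
    [0,0,0.12,0,0,0,0.03],
    [0,0,0.14,0,0,0,0.03],
  ],
)

```text
t: 4.95
ee_pos: [0.4953, -0.2021, 0.2795]
tcp_rot: [1.021, 1.566, -0.379]
wrist_force: [0.0, 0.0, 0.3]
gripper_width: 0.0303
```

Request:
carry_out(
  plan=[
    [-0.02,-0.03,0,0,0,0,0.03],
    [-0.03,-0.06,0,0,0,0,0.03],
    [-0.03,-0.09,0,0,0,0,0.03],
    [-0.03,-0.12,0,0,0,0,0.03],
    [-0.03,-0.12,0,0,0,0,0.03],
  ],
)

```text
t: 5.37
ee_pos: [0.4626, -0.3277, 0.2747]
tcp_rot: [-0.474, 1.569, -1.88]
wrist_force: [-1.1, 0.3, -0.7]
gripper_width: 0.03
```

Run:
```python
from cell import ctrl, imaging
import cv2
s=ctrl.observe(); print(s['t'],s['ee_pos'],s['wrist_force'])
d=imaging.read_camera('side')['color'][:,:,::-1]; e=imaging.read_camera('scene')["color"][:,:,::-1]
cv2.imwrite("pics/sideA.png",d);cv2.imwrite("pics/sceneA.png",e)
cv2.imwrite("pics/m4.png",cv2.hconcat([cv2.resize(d[100:300,300:500],(400,400)),cv2.resize(e[200:400,120:320],(400,400))]))
for n,b in (('side',d),('scene',e)):
    a=cv2.imread(f"pics/{n}0.png"); y=slice(310,425) if n=='side' else slice(155,300); x=slice(275,390) if n=='side' else slice(345,445)
    print(n,'narrow diff',cv2.absdiff(a[y,x],b[y,x]).max(),cv2.absdiff(a[y,x],b[y,x]).mean())
```

```text
5.3667 [ 0.46258284 -0.32768855  0.27468588] [-1.12708773  0.2621335  -0.73051853]
side narrow diff 30 3.151480781348456
scene narrow diff 14 2.6782068965517243
```

View pics/m4.png

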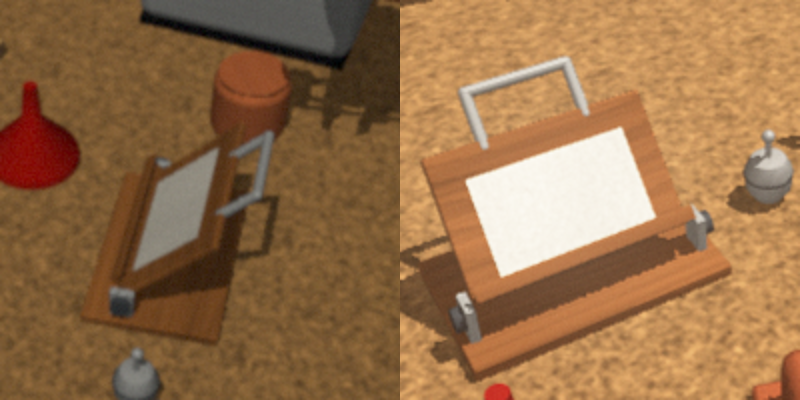

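The bar ends are now at scene (151.5, 246.5) and (204, 231), and at side (434.5, 168.5) and (430, 196.5). I'll triangulate from those, then hold for over a second.

Request:
carry_out(
  plan=[
    [0,0,0,0,0,0,0.03],
    [0,0,0,0,0,0,0.03],
    [0,0,0,0,0,0,0.03],
    [0,0,0,0,0,0,0.03],
    [0,0,0,0,0,0,0.03],
  ],
)

```text
t: 5.88
ee_pos: [0.4644, -0.3214, 0.275]
tcp_rot: [0.73, 1.571, -0.669]
wrist_force: [-0.3, -0.0, -0.1]
gripper_width: 0.03
```

Request:
carry_out(
  plan=[
    [0,0,0,0,0,0,0.03],
    [0,0,0,0,0,0,0.03],
    [0,0,0,0,0,0,0.03],
    [0,0,0,0,0,0,0.03],
    [0,0,0,0,0,0,0.03],
  ],
)

```text
t: 6.3
ee_pos: [0.4642, -0.3218, 0.2748]
tcp_rot: [-2.102, 1.571, 2.782]
wrist_force: [0.4, 0.1, 0.4]
gripper_width: 0.0302
```

Request:
carry_out(
  plan=[
    [0,0,0,0,0,0,0.03],
    [0,0,0,0,0,0,0.03],
    [0,0,0,0,0,0,0.03],
    [0,0,0,0,0,0,0.03],
    [0,0,0,0,0,0,0.03],
  ],
)

```text
t: 6.72
ee_pos: [0.4642, -0.3218, 0.2748]
tcp_rot: [-2.038, 1.571, 2.845]
wrist_force: [-0.4, 0.1, 0.8]
gripper_width: 0.0298
```

Run:
```python
from cell import ctrl, imaging
import cv2
from h import *
L,e=tri((151.5,246.5),(434.5,168.5));R,f=tri((204,231),(430,196.5));P=(L+R)/2;print(L,R,e,f,np.linalg.norm(L-R))
x=np.array([.9854,.170,0])
for h in ([.6045,-.1796,.03],[.6126,-.1842,.03]):
    r=P-np.array(h); print(np.hypot(r@x,r[2]),np.arctan2(-r@x,r[2]))
s=ctrl.observe(); print(s['t'],s['ee_pos'],s['wrist_force'],abs(s['qvel']).max())
for n in ('side','scene'):
    b=imaging.read_camera(n)['color'][:,:,::-1]; a=cv2.imread(f"pics/{n}A.png")
    y,x=((slice(160,280),slice(335,445)) if n=='side' else (slice(220,390),slice(125,290)))
    D=cv2.absdiff(a[y,x],b[y,x]); print(n,'wide diff',D.max(),D.mean())
```

```text
[ 0.50000732 -0.24453508  0.14724557] [ 0.4861067  -0.15866341  0.14900371] 0.0012293340663814606 0.0051886635424832715 0.08700725396408875
0.16385465504373786 0.7656802684160061
0.1689240320863333 0.7964111793260265
6.7167 [ 0.46419121 -0.32182067  0.27484593] [-0.42862988  0.08059658  0.82879445] 0.0010215894580756916
side wide diff 31 2.9876262626262626
scene wide diff 14 2.1469994058229354
```

The lean is 0.77 to 0.80 rad, and nothing moved over 1.3 s beyond image noise. Handing in.

```bash
python3 -c "
from cell import ctrl
print(ctrl.finish_job())"
```

```text
the job is handed in; nothing more can be done
None
```

I pinched the wide stand's bar in the middle and tilted the board back along its arc. I then eased it back slightly, let go, and moved the arm clear up and to the side. I handed the job in at about 6.8 s.

Last checks:
- **Lean:** the board measures 0.77 to 0.80 rad, about 44 to 46 degrees. The two values come from the two camera estimates of the hinge position. The measured bar length (87 mm) and radius (164 to 169 mm) fit the given 86 and 165 mm.
- **Staying put:** pictures taken about 1.3 s apart after release differ only by image noise, and the wrist force was near zero.
- **Narrow stand:** its picture is unchanged from the start, to within noise. My attempt to measure its bar position by triangulation failed because I picked bad pixels, so I relied on comparing the images.
- **Disagreements:** the two cameras place the stand's base about 8 mm apart in x. In the last measurement their rays miss each other by 1 to 5 mm at the bar ends. Both are small against the 10 degree tolerance.

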